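# Inspect a metal sample through a loupe at the set focal height

## Task

Slide the metal sample along the guide channel of the inspection stand, without lifting it out, under the small keeper lip until it rests against the end stop. Then pick up the black loupe and hold it level and centred over the sample, lens end down, with its lower rim at the height of the pointer on the stand's post; finish while still holding it there in the gripper, touching neither the sample nor the stand with it. Do not shift the pointer, and leave the jar and the spare samples where they are.

Things in the scene. Friction and masses are not known exactly. Their poses are not given: they have to be found in the camera images.
- stand: Inspection stand, fixed: an aluminium base plate 215 x 90 mm, 6 mm thick, from x = -125 to +90 mm along its own x. Origin on the worktop below the nest's centre; z up. Two dark guide rails, inner faces 41 mm apart (each 8 mm wide, tops 12 mm above the worktop), run along x from -125 to +19 mm: a channel open at its -x end. Push the sample along +x.
- keeper_lip (a point): Middle of the free edge of the keeper lip, at x = 13 mm in the stand's frame, 33.5 mm above the worktop. The lip (4 mm thick, 57 mm wide along y, underside 31.5 mm above the worktop) lies on the end stop, an upright block whose face is at x = 19 mm, and so overhangs the channel by 6 mm.
- post_top (a point): Top of the round steel post, 10 mm thick, 105 mm high above the worktop, at x = 70 mm in the stand's frame, behind the end stop. It carries the pointer.
- nest (a point): Where the centre of the sample belongs when it rests against the end stop: 17 mm above the worktop, on the channel's middle line. Axes as the stand's.
- pointer_tip (a point): Tip of the flat steel pointer (2 mm thick, 4 mm wide) that juts level from a clamp block on the post back towards the nest. The tip is 36 mm (horizontally) from the nest's centre; its height, 62 to 87 mm above the worktop, is the height for the loupe's lower rim. The block holds by friction: do not push it.
- sample_center (a point): Centre of the bare metal sample that lies in the channel, 55 to 85 mm short of the nest: an upright disc 38 mm in diameter, 22 mm high, about 0.2 kg, standing on the 6 mm base plate, loose; its top is 28 mm above the worktop. z up.
- loupe_center (a point): Centre (half-way up) of the black eye loupe that stands upright on the worktop, loose, about 50 g: round, 35 mm high, lens end down, lower 18 mm is 32 mm in diameter, upper 17 mm (eye cup) 35 mm in diameter. The point's z is the loupe's axis, up when it stands.
- loupe_rim (a point): Centre of the loupe's lower rim (its underside, 17.5 mm below its centre). Same axes.
- jar_center (a point): Centre of a white jar with a black cap, 42 mm in diameter, 62 mm high, loose: leave alone. It and the loupe stand one to the left and one to the right of the stand, either way round.
- spare_a_center (a point): Centre of a spare metal sample, a disc 41 mm in diameter, 18 mm high, on the worktop left of the stand, farther back: leave alone.
- spare_b_center (a point): Centre of another spare metal sample, a disc 35 mm in diameter, 16 mm high, on the worktop right of the stand, farther back: leave alone.
- loupe: The loupe; origin at the centre of its underside, z up along its axis.
- sample: The sample in the channel; origin at the centre of its underside, z up.
Mind the look-alikes: they are no part of the job. Leave any blue or turquoise look-alike of the sample alone. What is shaped like the loupe but blue is not meant.

How it is judged:
By the outcome, as a careful person would: the job done as asked, in the order asked, and still so for the second after the job is handed in, while the arm keeps its last pose, push and grip.
It also fails if it takes over 51 s, if anything falls off the work surface, if the arm or the gripper's body presses on something with over 40 N, if the wrist force passes 120 N, or if a joint passes its speed limit or range.

## Robot

A 6-joint arm with a two-finger parallel gripper is mounted at the origin on the work surface; the furniture and walls round the work are solid. World frame = base frame: x ahead of the robot, y to its left, z up, the work surface at z = 0. Lengths are in mm, angles in rad, forces in N, time in s.
With the tool pointing down it reaches from about 275 to 750 mm from the base axis. Payload 10.2 kg.
Tool frame: the origin (TCP) lies on the front face of the gripper's body, between the roots of the fingers; the fingertips stand 73 mm ahead of it and the grasp point (between the pads) lies 54 mm ahead of it; z points along the fingers, y is the line along which they close (so a half turn about z gives the same grasp; the last joint's range is limited). The gripper opens to 85 mm and grips with 20 to 120 N. Pads are 22 mm wide; open, the fingers measure 114 mm over their backs; the gripper's body (76 mm by 85 mm) begins 54 mm behind the grasp point. The pads swing forward as they close: fully open they stand 13 mm farther back than shut.
Start: joints at [-1.429, 0.313, 1.498, -0, 1.331, -0.223], TCP at [187.288, -490.464, 303.894] pointing down, gripper open.
Joint ranges: [-2.94, 2.94], [-0.97, 2.17], [0.19, 2.56], [-1.23, 4.37], [0.02, 3.11], [-2.88, 2.88]. Speed limits (rad/s): [2.39, 2.39, 3.01, 3.14, 3.14, 3.14].

## Interface

Orientations are given as a unit quaternion [w, x, y, z].
In Python, from rig import * gives the robot as it stands.
- The arm moves only by the tool step_arm, never from a script. Its argument "plan" is a list of rows, each an object with "offset": the shift along the tool's x, y, z in cm, a list of three; "rot": the turn, a rotation vector about the tool's x, y, z in degrees, a list of three; "gripper": the finger opening in cm, from 0 to 8.54. In form: [{"offset": [x, y, z], "rot": [wx, wy, wz], "gripper": gripper}, ...]. A call has 1 to 12 rows; each row is the pose to reach, as a shift and turn from the pose commanded when the call began, along the tool's axes at that moment; what a row does not reach only later rows make up. A row lasts 1/10 s, in which the tool goes at most 50 mm and 8.59 degrees, less where a joint would pass 70% of its speed; a pose out of reach is approached as far as the arm can. A call with a gripper value outside its range is refused whole. The fingers move at their own pace and stop on an object; "squeeze" is the grip in N (left out, the last holds). Time passes only in rows, so rows that repeat a pose let the fingers close. It gives the time, the measured TCP pose, the force, the opening and the grip force at its end, in the units of the state.
- sense(): the state, without advancing time (a new reading comes with each control period).
- capture(name): name is "scene" or "side" or "wrist"; returns a dict with "color" (420x560x3 uint8, red, green, blue), "depth" (420x560 float32, mm along the optical axis (not along the pixel's ray), 0 where there is no reading), "vertical_fov" (degrees; the focal length in pixels is half the picture's height over the tangent of half this angle, whatever the lens; pixels are square), "cx", "cy" (the principal point, pixels), "rvec" (rotation vector, rad) and "tvec" (3), from world to camera coordinates, as OpenCV has them; the wrist camera has in their place "mount" (4x4, takes a point from camera to tool coordinates, whose origin is the TCP and whose axes are the flange's). Camera axes: x right, y down, z forward; pixel columns grow to the right and rows downward; lengths in mm; the calibration is good to about 2 mm. A picture is of the moment at which its call begins: read the wrist's pose just before it.
- finish_job(): hands the job in; it is judged then, once.
The state is a dict: "time_s": time; "joints": joint angles; "dq": joint speeds; "tau": joint torques, N m; "eef_pos": TCP position; "ee_rot": TCP orientation; "force": force on the tool from outside, world axes, zero at the start; "wrist_torque": the same for the moment, N m; "grip_width": opening from 0.0 (shut) to 1.0 (fully open); "grip_force": force on a finger pad.
Only numpy, scipy, OpenCV 4.12 (cv2) and the standard library are available. Lean on these libraries where they do the work, as an engineer would, in place of code of your own. Each camera call takes 0.05 s, during which the arm holds its last target. There are 200 camera calls.

## Working session

There is one attempt and no reset: what is moved stays moved. The work goes in short steps, Python scripts to look and compute and a tool call to move; the robot and the scene stay as the last step left them, time stands still between calls to the robot, and variables do not carry over. Pictures are saved under pics/ and viewed, at most 10 in all, crops included, and the job is handed in when it is done.

Besides the shell and the picture viewer there is one more tool, called after "Call:" by a JSON object that holds its "op" and its "data", one argument or row to a line. step_arm: Moves the arm, as the interface text tells. Its arguments: {"type":"object","properties":{"plan":{"type":"array"},"squeeze":{"type":"number"}},"required":["plan"]}

```bash
mkdir -p pics; ls
cat > h.py <<'E'
from rig import *
import numpy as np, cv2
def cam(n):
    s=sense(); c=capture(n)
    H=c["color"].shape[0]; f=H/2/np.tan(np.radians(c["vertical_fov"])/2)
    K=np.array([[f,0,c["cx"]],[0,f,c["cy"]],[0,0,1.]])
    if "mount" in c:
        q=np.array(s["ee_rot"],float)
        from scipy.spatial.transform import Rotation as R
        T=np.eye(4); T[:3,:3]=R.from_quat(q[[1,2,3,0]]).as_matrix() if q.size==4 else R.from_rotvec(q).as_matrix(); T[:3,3]=s["eef_pos"]
        M=T@np.array(c["mount"])
    else:
        V=np.eye(4); V[:3,:3]=cv2.Rodrigues(np.array(c["rvec"],float))[0]; V[:3,3]=np.ravel(c["tvec"]); M=np.linalg.inv(V)
    c["K"]=K; c["M"]=M; return c
def ray(c,u,v,z):
    d=c["M"][:3,:3]@np.linalg.solve(c["K"],[u,v,1.]); o=c["M"][:3,3]
    return o+d*(z-o[2])/d[2]
def proj(c,P):
    p=np.linalg.inv(c["M"])@np.append(P,1); p=c["K"]@p[:3]; return p[:2]/p[2]
def cloud(c):
    D=c["depth"]; v,u=np.mgrid[:D.shape[0],:D.shape[1]]
    p=np.stack([u,v,np.ones_like(u)],-1)@np.linalg.inv(c["K"]).T*D[...,None]
    return p@c["M"][:3,:3].T+c["M"][:3,3]
def save(c,n): cv2.imwrite("pics/"+n,c["color"][:,:,::-1])
E
python3 - <<'E'
from h import *
import numpy as np
s=sense(); print({k:s[k] for k in("time_s","eef_pos","ee_rot","force","grip_width")})
a=cam("scene");b=cam("side");np.savez("a.npz",**a);np.savez("b.npz",**b)
w=cam("wrist");np.savez("w.npz",**w)
im=np.vstack([np.hstack([a["color"],b["color"]])]); im=cv2.resize(im,(800,300))
save(a,"scene.png");save(b,"side.png")
for c in(a,b,w):print(c["M"].round(2).tolist(),c["vertical_fov"],(c["depth"]>0).mean())
E
```

```text
pics
{'time_s': 0.0, 'eef_pos': array([ 187.27808207, -490.29475119,  303.34841539]), 'ee_rot': array([-6.28816986e-04,  9.83409731e-01,  1.81397095e-01,  1.41532453e-05]), 'force': array([ 1.25885646,  0.1313778 , -0.41016098]), 'grip_width': 0.9960227103105856}
[[-0.83, -0.31, 0.46, -139.26], [-0.55, 0.45, -0.7, 951.98], [0.01, -0.84, -0.55, 837.67], [0.0, 0.0, 0.0, 1.0]] 44.508646048201804 0.9915136054421768
[[0.93, -0.25, 0.28, 271.23], [-0.38, -0.63, 0.68, -585.62], [0.01, -0.74, -0.68, 667.15], [0.0, 0.0, 0.0, 1.0]] 57.91018020058263 0.9960501700680272
[[0.36, -0.89, -0.29, 263.04], [-0.93, -0.34, -0.11, -460.65], [-0.0, 0.31, -0.95, 373.48], [0.0, 0.0, 0.0, 1.0]] 62.86957992139655 0.9959523809523809
```

View pics/scene.png

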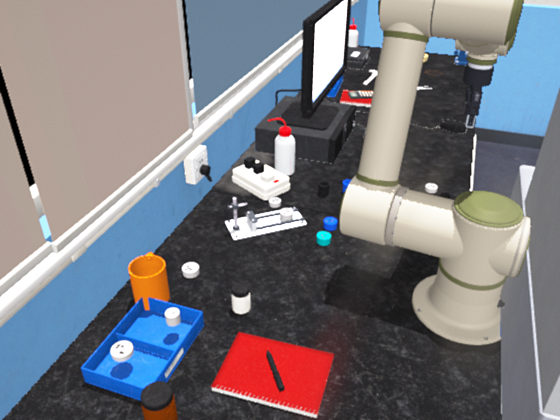

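View pics/side.png

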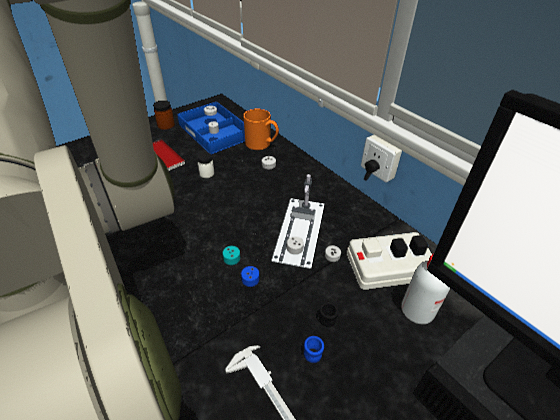

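Side view: the sample is at (296,243) in the stand, with the stop and post at (303,210) and (308,185). The spares are at (333,253) and (268,162), and the jar is at (206,168).

- **Could be taken for the sample:** turquoise (232,255), blue (250,276), and the spares. I choose the bare metal one in the channel at (296,243).
- **Could be taken for the loupe:** blue ring (314,347) and the black adapters on the power strip (400,247). I choose the black one at (327,315), which is (323,188) in the scene view.

Run:
```python
from h import *
b=dict(np.load("b.npz"));a=dict(np.load("a.npz"))
for n,c,L in(("b",b,dict(sample=(296,240),loupe=(327,312),blueloupe=(314,343),turq=(232,252),blue=(250,272),spB=(333,250),spA=(268,160),jar=(206,162),plate=(285,255),post=(308,178))),("a",a,dict(loupe=(323,185),sample=(286,213),post=(235,200)))):
    P=cloud(c)
    for k,(u,v) in L.items(): print(n,k,P[v,u].round(1),c["color"][v,u])
# crop enlarge
def crop(c,x0,x1,y0,y1,s): return cv2.resize(c["color"][y0:y1,x0:x1],None,fx=s,fy=s,interpolation=cv2.INTER_CUBIC)
A=crop(b,250,350,165,365,3);B=crop(a,200,350,160,260,3)
im=np.zeros((600,760,3),np.uint8);im[:600,:300]=A;im[:300,310:760]=B
cv2.imwrite("pics/crop.png",im[:,:,::-1])
```

```text
b sample [539.6 -65.   29. ] [196 198 191]
b loupe [ 526.1 -244.6    6.7] [20 18 16]
b blueloupe [ 470.2 -297.7   16.1] [ 23  64 172]
b turq [395.  -41.2  24.3] [ 38 168 166]
b blue [ 414.4 -105.8   21.2] [ 28  91 224]
b spB [ 608.5 -115.3   18.9] [146 144 141]
b spA [598.6 260.1  19. ] [215 215 210]
b jar [420.2 269.8  52.8] [0 0 1]
b plate [506.8 -79.3   6.8] [239 243 243]
b post [620.9  51.2  98.9] [131 128 135]
a loupe [ 530.8 -269.3   21.2] [34 35 38]
a sample [533.3 -64.4  27.2] [254 254 254]
a post [617.4  56.8 103.8] [195 188 203]
```

View pics/crop.png

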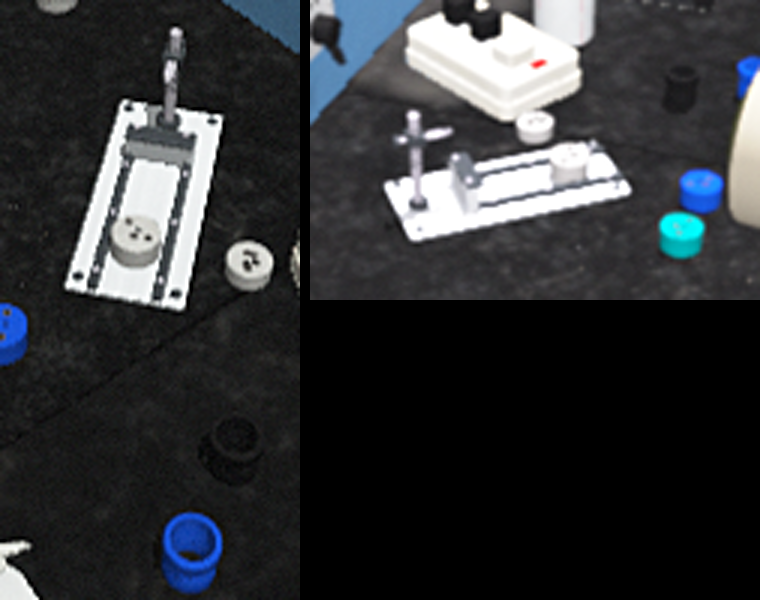

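The crop confirms the black loupe at side (327,315) and the bare sample in the channel at (296,244). Next I'll get a rough stand pose and choose a wrist viewpoint.

Run:
```python
from h import *
b=dict(np.load("b.npz"));a=dict(np.load("a.npz"));w=dict(np.load("w.npz"))
for c,(x0,x1,y0,y1) in((b,(262,328,185,275)),(a,(215,312,195,242))):
    m=np.zeros(c["depth"].shape,bool);m[y0:y1,x0:x1]=True
    P=cloud(c); 
    q=m&(c["color"].min(2)>150)&(P[...,2]>2)&(P[...,2]<12)
    v,u=np.nonzero(q); X=np.array([ray(c,i,j,6)[:2] for i,j in zip(u,v)],np.float32)
    r=cv2.minAreaRect(X);print(r, cv2.boxPoints(r).tolist())
    print("post",P[(m)&(P[...,2]>92)].mean(0), )
print(w["mount"].round(3).tolist())
```

```text
((571.7457275390625, -18.18817138671875), (217.86859130859375, 89.54317474365234), 54.756065368652344) [[472.3191833496094, -81.31925964355469], [545.4492797851562, -132.99093627929688], [671.1722412109375, 44.94291687011719], [598.0421752929688, 96.61459350585938]]
post [ 271.22955686 -585.62474566  667.15193666]
((618.2301025390625, -50.28184509277344), (217.48233032226562, 210.97213745117188), 54.926353454589844) [[469.4129943847656, -78.66180419921875], [642.0755615234375, -199.89248657226562], [767.0472412109375, -21.901885986328125], [594.3846435546875, 99.32879638671875]]
post [213.03073854 536.69773022 495.75334606]
[[-0.001, -0.951, -0.308, 81.404], [1.0, -0.001, -0.0, -0.76], [-0.0, -0.308, 0.951, -70.066], [0.0, 0.0, 0.0, 1.0]]
```

Call:
{"op": "step_arm", "data": {
  "plan": [
    {"offset": [51, -29.2, 4.3], "rot": [0, 0, -34], "gripper": 8.5},
    {"offset": [51, -29.2, 4.3], "rot": [0, 0, -34], "gripper": 8.5},
    {"offset": [51, -29.2, 4.3], "rot": [0, 0, -34], "gripper": 8.5},
    {"offset": [51, -29.2, 4.3], "rot": [0, 0, -34], "gripper": 8.5},
    {"offset": [51, -29.2, 4.3], "rot": [0, 0, -34], "gripper": 8.5},
    {"offset": [51, -29.2, 4.3], "rot": [0, 0, -34], "gripper": 8.5},
    {"offset": [51, -29.2, 4.3], "rot": [0, 0, -34], "gripper": 8.5},
    {"offset": [51, -29.2, 4.3], "rot": [0, 0, -34], "gripper": 8.5},
    {"offset": [51, -29.2, 4.3], "rot": [0, 0, -34], "gripper": 8.5},
    {"offset": [51, -29.2, 4.3], "rot": [0, 0, -34], "gripper": 8.5},
    {"offset": [51, -29.2, 4.3], "rot": [0, 0, -34], "gripper": 8.5},
    {"offset": [51, -29.2, 4.3], "rot": [0, 0, -34], "gripper": 8.5}
  ]
}}

```text
time_s: 1.35
eef_pos: [560.7, -33.2, 260.4]
ee_rot: [-0.0, 0.887, 0.462, -0.0]
force: [-0.1, 0.1, -0.8]
grip_width: 0.992
grip_force: 0.0
```

Run:
```python
from h import *
w=cam("wrist");np.savez("w1.npz",**w);save(w,"w1.png");print(sense()["eef_pos"],sense()["joints"])
```

```text
[562.49822044 -29.9072994  259.76635432] [-0.26174389  0.43261631  1.44517428  0.00210384  1.264125    0.34635018]
```

View pics/w1.png

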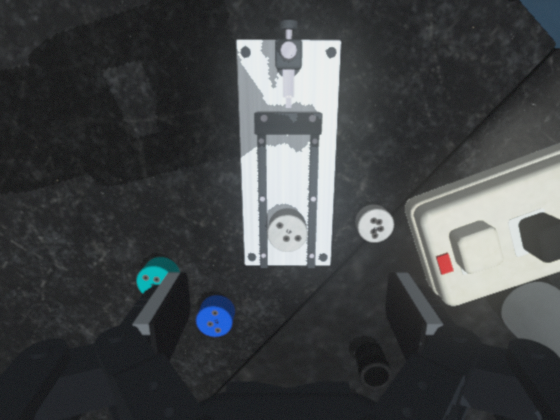

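Wrist view: plate corners at (237,41), (340,40), (330,266) and (245,265). The sample top is at (287,228), the pointer tip at about (290,105), and the loupe cup at about (374,374).

Run:
```python
from h import *
w=dict(np.load("w1.npz"));P=cloud(w);C=w["color"].astype(int)
q=np.zeros(C.shape[:2],bool);q[30:275,225:350]=True
q&=(P[...,2]>3)&(P[...,2]<9.5)&(C.min(2)>90)
cnt,_=cv2.findContours(q.astype(np.uint8),cv2.RETR_EXTERNAL,cv2.CHAIN_APPROX_NONE)
k=np.vstack(cnt)[:,0]; X=np.array([ray(w,i,j,6)[:2] for i,j in k],np.float32)
r=cv2.minAreaRect(X);print(r)
for u,v in((237,41),(340,40),(330,266),(245,265)):print(ray(w,u,v,6).round(1))
B=cv2.boxPoints(r)
d=np.array([np.cos(np.radians(54.8)),np.sin(np.radians(54.8))]);e=np.array([-d[1],d[0]])
ctr=np.array(r[0]);nest=ctr+17.5*d
L=(P[...,:2]-nest)@np.stack([d,e],1)
def st(n,m): print(n,m.sum(),"local",L[m].mean(0).round(1),"z",np.percentile(P[...,2][m],[5,50,95]).round(1), L[m].min(0).round(1),L[m].max(0).round(1))
box=np.zeros(C.shape[:2],bool);box[15:275,225:350]=True
st("sample",box&(L[...,0]<-30)&(L[...,0]>-110)&(P[...,2]>22)&(P[...,2]<34))
st("lip",box&(L[...,0]>5)&(L[...,0]<50)&(P[...,2]>30)&(P[...,2]<40))
m=box&(P[...,2]>50)&(P[...,2]<95);st("ptr",m)
for x0 in range(26,66,4):
    mm=m&(abs(L[...,0]-x0)<2)
    if mm.sum():st(x0,mm)
st("post",box&(P[...,2]>98))
lb=np.zeros_like(box);lb[330:390,345:395]=True
m=lb&(P[...,2]>25)&(P[...,2]<45)&(C.max(2)<80);print("loupe",m.sum(),P[m].mean(0),P[m].min(0),P[m].max(0))
print("nest",nest)
g=C[15:140,240:340].astype(np.uint8); h=C[320:405,330:420].astype(np.uint8)
im=np.zeros((500,800,3),np.uint8);im[:500,:400]=cv2.resize(g,(400,500));im[:378,400:]=cv2.resize(np.clip(h.astype(int)*3,0,255).astype(np.uint8),(400,378));cv2.imwrite("pics/w1c.png",im[:,:,::-1])
```

```text
((573.71435546875, -16.137924194335938), (213.22048950195312, 89.59657287597656), 54.6895751953125)
[598.9  95.3   6. ]
[671.5  45.2   6. ]
[ 547.5 -130.7    6. ]
[475.2 -78.4   6. ]
sample 1228 local [-79.4   0.5] z [26.5 28.1 29.2] [-99.5 -18.5] [-61.3  18.7]
lip 1533 local [21.7  0.2] z [34.1 35.6 37.1] [ 12.6 -28.5] [30.6 28.5]
ptr 1179 local [66.  -0.1] z [80.4 84.7 86.9] [35.8 -9.1] [89.5  8.7]
34 5 local [35.9 -0. ] z [80.4 81.2 82. ] [35.8 -1.4] [35.9  1.4]
38 29 local [38.1 -0.1] z [80.5 81.3 82. ] [36.5 -1.4] [39.9  1.4]
42 45 local [42.5 -0.2] z [80.  81.1 82.3] [40.5 -3.5] [43.8  3.5]
46 66 local [46.1  0. ] z [79.9 81.1 82.3] [44.4 -3.5] [47.7  3.5]
50 66 local [50.  0.] z [80.4 81.2 82.6] [48.3 -3.4] [51.6  3.4]
54 74 local [53.9 -0.3] z [80.3 81.2 82.4] [52.2 -4.1] [56.   3.4]
58 80 local [58.  -0.3] z [80.1 81.1 82.4] [56. -4.] [59.9  3.4]
62 177 local [62.1 -0.1] z [80.7 85.6 86.9] [60.3 -8.6] [63.9  8.7]
post 369 local [59.7  0.1] z [103.8 105.4 330.5] [42.5 -4.7] [74.4  4.4]
loupe 649 [ 522.52787369 -252.69972581   31.89135911] [ 504.32726459 -271.68757457   25.10492251] [ 539.30594821 -236.53330672   36.71320629]
nest [583.801921    -1.83788847]
```

View pics/w1c.png

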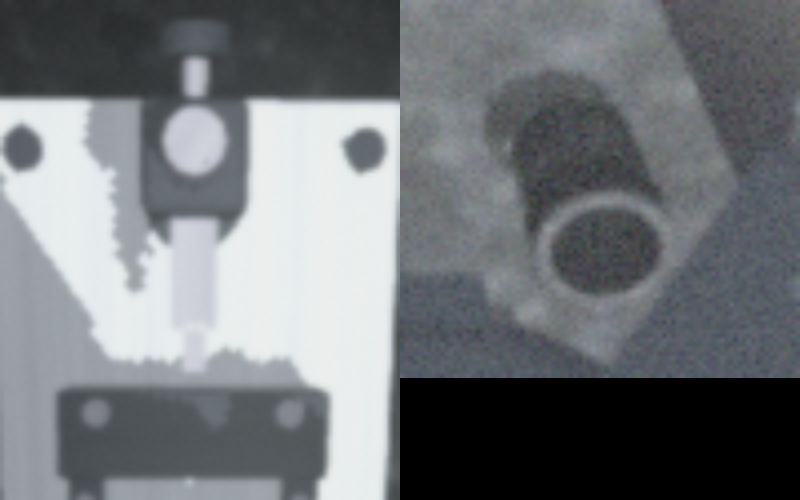

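Nest is at about (584,-2), yaw 54.8°. The sample sits 79 mm short of it. Top of the pointer is at 81.2, so the tip height is about 80. Next I close the fingers and go behind the sample.

Call:
{"op": "step_arm", "data": {
  "plan": [
    {"offset": [-8.6, 0, 3], "rot": [0, 0, 0], "gripper": 0},
    {"offset": [-8.6, 0, 8], "rot": [0, 0, 0], "gripper": 0},
    {"offset": [-8.6, 0, 12], "rot": [0, 0, 0], "gripper": 0},
    {"offset": [-8.6, 0, 12], "rot": [0, 0, 0], "gripper": 0},
    {"offset": [-8.6, 0, 12], "rot": [0, 0, 0], "gripper": 0},
    {"offset": [-8.6, 0, 12], "rot": [0, 0, 0], "gripper": 0},
    {"offset": [-8.6, 0, 12], "rot": [0, 0, 0], "gripper": 0},
    {"offset": [-8.6, 0, 12], "rot": [0, 0, 0], "gripper": 0},
    {"offset": [-8.6, 0, 12], "rot": [0, 0, 0], "gripper": 0},
    {"offset": [-8.6, 0, 12], "rot": [0, 0, 0], "gripper": 0}
  ]
}}

```text
time_s: 2.4
eef_pos: [510.3, -106.0, 141.3]
ee_rot: [0.0, 0.887, 0.461, 0.0]
force: [-0.5, -0.2, -0.6]
grip_width: 0.002
grip_force: 0.0
```

```bash
cat > meas.py <<'E'
from h import *
def meas(w,nest=(583.8,-1.8),yaw=54.8):
    P=cloud(w);C=w["color"].astype(int);nest=np.array(nest)
    d=np.array([np.cos(np.radians(yaw)),np.sin(np.radians(yaw))]);e=np.array([-d[1],d[0]])
    L=(P[...,:2]-nest)@np.stack([d,e],1);Z=P[...,2]
    def st(n,m):
        if m.sum()>3: print(n,m.sum(),"mean",L[m].mean(0).round(1),"z",np.percentile(Z[m],50).round(1),"p1",np.percentile(L[m],1,axis=0).round(1),"p99",np.percentile(L[m],99,axis=0).round(1))
    n=(abs(L[...,1])<40)
    st("lip",n&(L[...,0]>3)&(L[...,0]<45)&(Z>33)&(Z<39))
    st("ptr",n&(L[...,0]>25)&(L[...,0]<56)&(Z>76)&(Z<90)&(abs(L[...,1])<12))
    st("post",n&(L[...,0]>50)&(L[...,0]<90)&(Z>98)&(Z<112))
    st("sample",(abs(L[...,1])<24)&(L[...,0]<12)&(L[...,0]>-105)&(Z>24)&(Z<31))
    return P,L
E
python3 - <<'E'
from meas import *
for i in range(3):print(np.round(sense()["eef_pos"],2))
s=sense();w=cam("wrist");s2=sense();print(s["eef_pos"],s2["eef_pos"]);meas(w);save(w,"w2.png")
E
```

```text
[ 510.27 -105.99  141.33]
[ 510.27 -105.99  141.33]
[ 510.27 -105.99  141.33]
[ 510.27352418 -105.99351606  141.32611245] [ 510.21890057 -106.02965344  141.18554411]
sample 3846 mean [-80.1   0.5] z 28.1 p1 [-98.2 -17.2] p99 [-62.9  18.1]
```

Call:
{"op": "step_arm", "data": {
  "plan": [
    {"offset": [0, 0, 4], "rot": [0, 0, 0], "gripper": 0},
    {"offset": [0, 0, 5.4], "rot": [0, 0, 0], "gripper": 0},
    {"offset": [0.5, 0, 5.4], "rot": [0, 0, 0], "gripper": 0},
    {"offset": [1.3, 0, 5.4], "rot": [0, 0, 0], "gripper": 0},
    {"offset": [2, 0, 5.4], "rot": [0, 0, 0], "gripper": 0},
    {"offset": [2.7, 0, 5.4], "rot": [0, 0, 0], "gripper": 0},
    {"offset": [3.4, 0, 5.4], "rot": [0, 0, 0], "gripper": 0},
    {"offset": [4.1, 0, 5.4], "rot": [0, 0, 0], "gripper": 0},
    {"offset": [4.8, 0, 5.4], "rot": [0, 0, 0], "gripper": 0}
  ]
}}

```text
time_s: 3.35
eef_pos: [538.1, -66.4, 87.2]
ee_rot: [0.0, 0.887, 0.461, 0.0]
force: [-0.7, -1.4, 1.4]
grip_width: 0.002
grip_force: 1.3
```

Call:
{"op": "step_arm", "data": {
  "plan": [
    {"offset": [0.7, 0, 0], "rot": [0, 0, 0], "gripper": 0},
    {"offset": [1.4, 0, 0], "rot": [0, 0, 0], "gripper": 0},
    {"offset": [2, 0, 0], "rot": [0, 0, 0], "gripper": 0},
    {"offset": [2.6, 0, 0], "rot": [0, 0, 0], "gripper": 0},
    {"offset": [3.1, 0, 0], "rot": [0, 0, 0], "gripper": 0},
    {"offset": [3.6, 0, 0], "rot": [0, 0, 0], "gripper": 0},
    {"offset": [4.1, 0, 0], "rot": [0, 0, 0], "gripper": 0},
    {"offset": [4.4, 0, 0], "rot": [0, 0, 0], "gripper": 0},
    {"offset": [4.4, 0, 0], "rot": [0, 0, 0], "gripper": 0}
  ]
}}

```text
time_s: 4.25
eef_pos: [563.2, -30.4, 86.8]
ee_rot: [-0.0, 0.887, 0.461, 0.0]
force: [0.2, 0.7, 0.1]
grip_width: -0.002
grip_force: 0.0
```

Call:
{"op": "step_arm", "data": {
  "plan": [
    {"offset": [0.1, 0, 0], "rot": [0, 0, 0], "gripper": 0},
    {"offset": [0.2, 0, 0], "rot": [0, 0, 0], "gripper": 0},
    {"offset": [0.3, 0, 0], "rot": [0, 0, 0], "gripper": 0},
    {"offset": [0.3, 0, 0], "rot": [0, 0, 0], "gripper": 0}
  ]
}}

```text
time_s: 4.65
eef_pos: [564.7, -28.4, 86.8]
ee_rot: [-0.0, 0.887, 0.461, -0.0]
force: [-1.4, -0.7, -0.4]
grip_width: 0.0
grip_force: 0.5
```

Run:
```python
from meas import *
w=cam("wrist");meas(w);save(w,"w3.png");np.savez("w3.npz",**w);print(sense()["eef_pos"],sense()["force"])
```

```text
lip 7465 mean [21.9  0.1] z 35.6 p1 [ 13.  -27.6] p99 [30.4 27.8]
ptr 3193 mean [47.5  0. ] z 81.1 p1 [35.8 -3.8] p99 [55.8  4. ]
sample 5813 mean [-3.8  0.8] z 28.1 p1 [-23.7 -16.8] p99 [10.4 18.6]
[564.6260709  -28.33325161  86.75713363] [-0.52926875  0.05873546 -1.28961648]
```

View pics/w3.png

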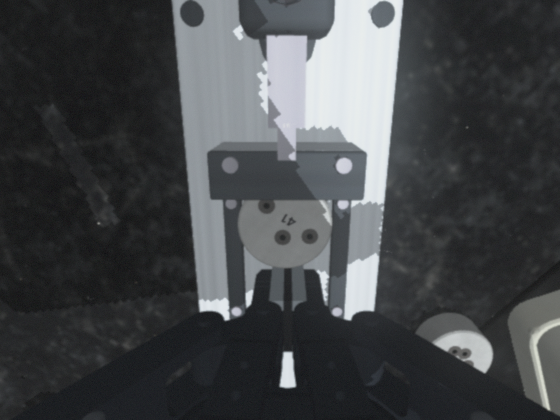

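The sample is under the lip edge with its rear at about -23.7, so roughly 4 mm remain. Lip and pointer agree with the nest estimate.

Call:
{"op": "step_arm", "data": {
  "plan": [
    {"offset": [0.1, 0, 0], "rot": [0, 0, 0], "gripper": 0},
    {"offset": [0.2, 0, 0], "rot": [0, 0, 0], "gripper": 0},
    {"offset": [0.3, 0, 0], "rot": [0, 0, 0], "gripper": 0},
    {"offset": [0.3, 0, 0], "rot": [0, 0, 0], "gripper": 0}
  ]
}}

```text
time_s: 5.1
eef_pos: [565.2, -27.8, 86.7]
ee_rot: [0.0, 0.887, 0.461, -0.003]
force: [-11.5, -15.8, 3.1]
grip_width: -0.001
grip_force: 9.3
```

Call:
{"op": "step_arm", "data": {
  "plan": [
    {"offset": [0.07, 0, 0], "rot": [0, 0, 0], "gripper": 0},
    {"offset": [0.14, 0, 0], "rot": [0, 0, 0], "gripper": 0},
    {"offset": [0.14, 0, 0], "rot": [0, 0, 0], "gripper": 0}
  ]
}}

```text
time_s: 5.4
eef_pos: [565.4, -27.6, 86.7]
ee_rot: [0.0, 0.887, 0.461, -0.004]
force: [-17.2, -21.8, 7.2]
grip_width: -0.004
grip_force: 13.4
```

Call:
{"op": "step_arm", "data": {
  "plan": [
    {"offset": [-0.6, 0, 0], "rot": [0, 0, 0], "gripper": 0},
    {"offset": [-2, 0, 0], "rot": [0, 0, 0], "gripper": 0},
    {"offset": [-4, 0, -3], "rot": [0, 0, 0], "gripper": 0},
    {"offset": [-4, 0, -8], "rot": [0, 0, 0], "gripper": 0},
    {"offset": [-4, 0, -12], "rot": [0, 0, 0], "gripper": 0},
    {"offset": [-4, 0, -12], "rot": [0, 0, 0], "gripper": 0},
    {"offset": [-4, 0, -12], "rot": [0, 0, 0], "gripper": 0},
    {"offset": [-4, 0, -12], "rot": [0, 0, 0], "gripper": 0}
  ]
}}

```text
time_s: 6.2
eef_pos: [543.7, -57.4, 205.7]
ee_rot: [-0.001, 0.887, 0.461, -0.001]
force: [0.8, 0.2, -0.3]
grip_width: -0.001
grip_force: 0.0
```

Run:
```python
from meas import *
w=cam("wrist");P,L=meas(w);save(w,"w4.png");np.savez("w4.npz",**w);s=sense();print(s["eef_pos"],s["force"])
m=(abs(L[...,1])<1.5)&(L[...,0]>-40)&(L[...,0]<12)
import numpy as np
o=np.argsort(L[...,0][m]);print(np.c_[L[...,0][m],P[...,2][m]][o][::12].round(1).tolist())
m=(P[...,2]>26.5)&(P[...,2]<30)&(L[...,0]<10)&(L[...,0]>-30)&(abs(L[...,1])<24)
v,u=np.nonzero(m);X=np.array([ray(w,i,j,28)[:2] for i,j in zip(u,v)])-[583.8,-1.8]
yaw=np.radians(54.8);d=np.array([np.cos(yaw),np.sin(yaw)]);e=np.array([-d[1],d[0]])
l=np.c_[X@d,X@e];print(np.percentile(l,[0.3,99.7],axis=0))
# circle fit on rear boundary
hull=cv2.convexHull(l.astype(np.float32))[:,0];h=hull[hull[:,0]<3]
A=np.c_[2*h,np.ones(len(h))];x=np.linalg.lstsq(A,(h**2).sum(1),rcond=None)[0];print(x[:2],np.sqrt(x[2]+x[:2]@x[:2]))
```

```text
lip 2490 mean [21.6 -0.1] z 35.6 p1 [ 12.8 -27.8] p99 [30.2 27.7]
ptr 602 mean [47.2 -0.1] z 81.1 p1 [35.6 -4. ] p99 [55.9  3.7]
sample 2082 mean [-2.2  0.8] z 28.1 p1 [-18.4 -17. ] p99 [11.5 18.5]
[543.74246414 -57.4441567  205.50738984] [ 0.61366963 -0.1345196  -0.55008218]
[[-39.3, 5.7], [-36.0, 6.2], [-33.2, 4.5], [-29.9, 5.3], [-26.6, 5.9], [-23.7, 4.7], [-18.4, 28.0], [-17.0, 28.2], [-14.9, 27.6], [-13.5, 28.2], [-11.5, 26.9], [-10.1, 27.7], [-8.0, 27.5], [-6.6, 28.2], [-5.1, 29.2], [-3.2, 28.1], [-1.8, 28.1], [0.2, 27.4], [1.6, 27.7], [2.9, 29.0], [4.9, 27.5], [6.2, 28.2], [8.2, 27.2], [9.5, 27.9], [10.9, 29.1]]
[[-19.12510385 -17.48693059]
 [  9.54554638  18.97557632]]
[-0.35436052  0.75308983] 18.875586835747022
```

The sample rests at local (-0.35, 0.75), against the stop. Next is the loupe.

Call:
{"op": "step_arm", "data": {
  "plan": [
    {"offset": [-17.3, 9.5, 0], "rot": [0, 0, 0], "gripper": 6},
    {"offset": [-17.3, 9.5, 0], "rot": [0, 0, 0], "gripper": 6},
    {"offset": [-17.3, 9.5, 0], "rot": [0, 0, 0], "gripper": 6},
    {"offset": [-17.3, 9.5, 0], "rot": [0, 0, 0], "gripper": 6},
    {"offset": [-17.3, 9.5, 0], "rot": [0, 0, 0], "gripper": 6},
    {"offset": [-17.3, 9.5, 0], "rot": [0, 0, 0], "gripper": 6},
    {"offset": [-17.3, 9.5, 0], "rot": [0, 0, 0], "gripper": 6},
    {"offset": [-17.3, 9.5, 0], "rot": [0, 0, 0], "gripper": 6},
    {"offset": [-17.3, 9.5, 0], "rot": [0, 0, 0], "gripper": 6}
  ]
}}

```text
time_s: 7.15
eef_pos: [522.8, -252.7, 206.9]
ee_rot: [-0.0, 0.887, 0.462, -0.0]
force: [0.4, -0.8, -0.1]
grip_width: 0.704
grip_force: 0.0
```

Run:
```python
from meas import *
w=cam("wrist");np.savez("w5.npz",**w);save(w,"w5.png");s=sense();print(s["eef_pos"],s["grip_width"])
P=cloud(w);r=np.hypot(P[...,0]-521.8,P[...,1]+254)
m=(r<40)&(P[...,2]>31)&(P[...,2]<39);p=P[m][:,:2].astype(np.float32);print(m.sum(),p.mean(0),p.min(0),p.max(0),cv2.minEnclosingCircle(p))
c=np.array(cv2.minEnclosingCircle(p)[0])
t=s["eef_pos"][:2];D=c-t;print("tool dxy",D@[.5764,.8171],D@[.8171,-.5764])
q=(P[...,2]>8)&(P[...,2]<60);rel=P[...,:2]-c;lx=rel@[.5764,.8171];ly=rel@[.8171,-.5764]
n=q&(abs(lx)<50)&(abs(ly)<90)&(np.hypot(lx,ly)>22)
print("near",n.sum(),np.c_[lx,ly][[0]].shape, [ (lx[n].min(),lx[n].max(),ly[n].min(),ly[n].max()) if n.any() else None])
print(np.median(P[...,2][(r>30)&(r<45)]))
```

```text
[ 522.74565265 -252.86824294  206.91327847] 0.7005149155105292
761 [ 522.6198  -254.12881] [ 505.09967 -272.2797 ] [ 539.58453 -237.36928] ((521.8863525390625, -254.58103942871094), 17.761571884155273)
tool dxy -1.8948265935037918 0.285121773842181
near 0 (1, 1120) [None]
179.67592383958012
```

View pics/w5.png

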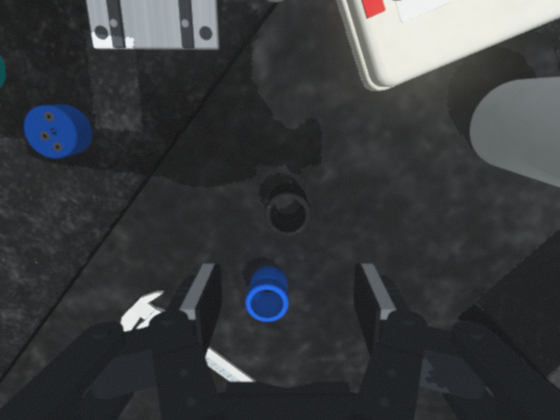

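The loupe cup is at (288,210), with nothing in the path of the fingers; the blue look-alike at (267,300) is about 60 mm off along tool -x. Descending.

Call:
{"op": "step_arm", "data": {
  "plan": [
    {"offset": [-0.2, 0, 4], "rot": [0, 0, 0], "gripper": 6},
    {"offset": [-0.2, 0, 8], "rot": [0, 0, 0], "gripper": 6},
    {"offset": [-0.2, 0, 11], "rot": [0, 0, 0], "gripper": 6},
    {"offset": [-0.2, 0, 12.6], "rot": [0, 0, 0], "gripper": 6},
    {"offset": [-0.2, 0, 12.6], "rot": [0, 0, 0], "gripper": 6},
    {"offset": [-0.2, 0, 12.6], "rot": [0, 0, 0], "gripper": 6}
  ]
}}

```text
time_s: 7.8
eef_pos: [521.7, -255.2, 81.6]
ee_rot: [0.0, 0.887, 0.461, 0.0]
force: [-0.9, 0.0, 0.8]
grip_width: 0.7
grip_force: 0.0
```

Call:
{"op": "step_arm", "data": {
  "plan": [
    {"offset": [0, 0, 0], "rot": [0, 0, 0], "gripper": 5},
    {"offset": [0, 0, 0], "rot": [0, 0, 0], "gripper": 4},
    {"offset": [0, 0, 0], "rot": [0, 0, 0], "gripper": 3.6},
    {"offset": [0, 0, 0], "rot": [0, 0, 0], "gripper": 3.2},
    {"offset": [0, 0, 0], "rot": [0, 0, 0], "gripper": 2.5},
    {"offset": [0, 0, 0], "rot": [0, 0, 0], "gripper": 2.5},
    {"offset": [0, 0, 0], "rot": [0, 0, 0], "gripper": 2.5}
  ],
  "squeeze": 30
}}

```text
time_s: 8.5
eef_pos: [521.6, -255.4, 81.7]
ee_rot: [0.0, 0.887, 0.461, 0.0]
force: [-1.8, 0.9, 5.7]
grip_width: 0.386
grip_force: 29.5
```

Call:
{"op": "step_arm", "data": {
  "plan": [
    {"offset": [0, 0, -1], "rot": [0, 0, 0], "gripper": 2.5},
    {"offset": [0, 0, -3], "rot": [0, 0, 0], "gripper": 2.5},
    {"offset": [0, 0, -6], "rot": [0, 0, 0], "gripper": 2.5},
    {"offset": [0, 0, -9], "rot": [0, 0, 0], "gripper": 2.5},
    {"offset": [0, 0, -12], "rot": [0, 0, 0], "gripper": 2.5},
    {"offset": [0, 0, -12], "rot": [0, 0, 0], "gripper": 2.5},
    {"offset": [0, 0, -12], "rot": [0, 0, 0], "gripper": 2.5}
  ]
}}

```text
time_s: 9.2
eef_pos: [521.3, -255.2, 201.3]
ee_rot: [0.0, 0.887, 0.461, 0.0]
force: [-0.2, 0.2, -1.0]
grip_width: 0.385
grip_force: 29.9
```

Run:
```python
from meas import *
w=cam("wrist");np.savez("w6.npz",**w);save(w,"w6.png");s=sense();t=s["eef_pos"];print(t,s["force"],s["grip_width"])
P=cloud(w);rel=P-t;lx=rel[...,:2]@[.5764,.8171];ly=rel[...,:2]@[.8171,-.5764];lz=-rel[...,2]
m=(abs(ly)<15.5)&(abs(lx)<25)&(lz>35)&(lz<60)
for z in range(36,100,3):
    q=(abs(ly)<12)&(abs(lx)<30)&(abs(lz-z)<1.5)
    if q.sum()>3: print(z,q.sum(),"lx",lx[q].min().round(1),np.median(lx[q]).round(1),lx[q].max().round(1),"ly",ly[q].min().round(1),ly[q].max().round(1))
```

```text
[ 521.03735734 -255.0687244   200.31713703] [ 0.00306358  0.07880965 -0.95972735] 0.3839513258080376
45 1235 lx -16.3 11.2 18.9 ly -12.0 12.0
48 579 lx -15.8 -6.7 18.9 ly -11.9 12.0
51 492 lx -13.8 -7.6 18.7 ly -11.9 12.0
54 454 lx -13.7 -7.7 18.8 ly -12.0 11.9
57 289 lx -13.6 -10.2 18.2 ly -11.8 12.0
60 298 lx -13.7 -11.0 15.4 ly -11.9 11.9
63 507 lx -13.6 -8.1 16.8 ly -11.7 12.0
66 584 lx -12.2 -2.7 17.3 ly -12.0 11.9
69 342 lx -10.7 12.3 17.7 ly -11.9 12.0
72 301 lx -11.0 -4.9 17.6 ly -11.7 11.8
75 249 lx -10.9 11.9 17.5 ly -12.0 11.9
78 216 lx -10.9 12.6 17.6 ly -11.7 11.7
81 45 lx -10.9 -9.0 16.9 ly -7.9 10.8
```

View pics/w6.png

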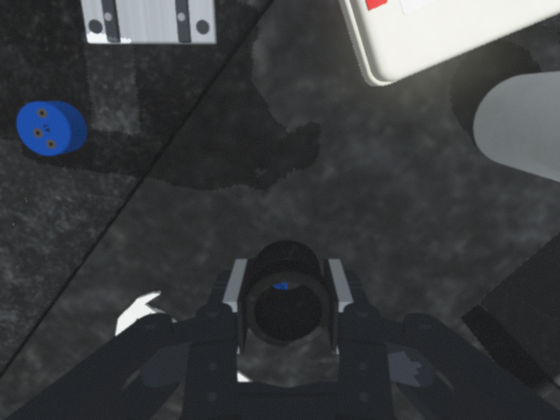

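The loupe is held upright between the pads, top ring centred near (288,310). I'll measure its offset from the TCP and whether it is level.

Run:
```python
from meas import *
w=dict(np.load("w6.npz"));M=np.array(w["mount"]);print("c",w["cx"],w["cy"])
c=dict(w);c["M"]=M;P=cloud(c);lx,ly,lz=P[...,0],P[...,1],P[...,2]
C=w["color"].astype(int)
m=(lz>43.5)&(lz<48.5)&(np.hypot(lx-1.3,ly)<24)&(C.max(2)<75)
print(m.sum(),lz[m].mean())
for x0 in range(-14,20,3):
    q=m&(abs(lx-x0)<1.5)
    if q.sum()>3:print(x0,ly[q].min().round(1),ly[q].max().round(1),lz[q].mean().round(1))
for a,b in((49,54),(54,59),(66,70),(70,74),(74,79)):   # front surface circle fit
    q=(lz>a)&(lz<b)&(lx>8)&(lx<22)&(abs(ly)<13)
    X=np.c_[lx[q],ly[q]];A=np.c_[2*X,np.ones(len(X))];s=np.linalg.lstsq(A,(X**2).sum(1),rcond=None)[0];print(a,b,q.sum(),s[:2].round(2),np.sqrt(s[2]+s[:2]@s[:2]).round(2))
    R=17.5 if b<62 else 16
    from scipy.optimize import least_squares
    print("  fixedR",least_squares(lambda p:np.hypot(X[:,0]-p[0],X[:,1]-p[1])-R,[1,0],loss="soft_l1").x.round(2))
q=(lz>76)&(lx>10)&(abs(ly)<8)&(lz<90);print("rim",np.percentile(lz[q],[50,90,98,99.5]))
```

```text
c 287.3880636499393 208.44376791799195
2499 46.61716251186141
-14 -9.0 11.9 46.7
-11 -12.6 14.7 46.8
-8 -15.9 17.1 46.7
-5 -15.9 17.0 46.5
-2 -15.9 17.1 46.4
1 -15.9 17.1 46.3
4 -15.9 17.2 46.2
7 -15.8 17.0 46.5
10 -15.9 17.1 46.6
13 -17.3 18.5 46.5
16 -9.9 11.6 46.8
19 -3.8 6.9 47.3
49 54 379 [1.11 0.61] 17.04
  fixedR [0.59 0.63]
54 59 240 [1.   0.54] 17.08
  fixedR [0.52 0.56]
66 70 379 [2.09 0.13] 14.71
  fixedR [0.58 0.15]
70 74 199 [0.86 0.06] 16.24
  fixedR [1.12 0.06]
74 79 229 [1.17 0.01] 16.03
  fixedR [1.2  0.01]
rim [78.29415576 79.98566351 80.57286106 81.22342227]
```

Call:
{"op": "step_arm", "data": {
  "plan": [
    {"offset": [4, -1.6, 0], "rot": [0, 0, 0], "gripper": 2.5},
    {"offset": [8, -3.2, 0], "rot": [0, 0, 0], "gripper": 2.5},
    {"offset": [12, -4.8, 0], "rot": [0, 0, 0], "gripper": 2.5},
    {"offset": [16, -6.4, 0], "rot": [0, 0, 0], "gripper": 2.5},
    {"offset": [20, -8, 0], "rot": [0, 0, 0], "gripper": 2.5},
    {"offset": [22.5, -9, 0], "rot": [0, 0, 0], "gripper": 2.5},
    {"offset": [24, -9.5, 0], "rot": [0, 0, 0], "gripper": 2.5},
    {"offset": [24.2, -9.6, 0], "rot": [0, 0, 0], "gripper": 2.5},
    {"offset": [24.2, -9.6, 0], "rot": [0, 0, 0], "gripper": 2.5},
    {"offset": [24.2, -9.6, 0], "rot": [0, 0, 0], "gripper": 2.5},
    {"offset": [24.2, -9.6, 0], "rot": [0, 0, 0], "gripper": 2.5},
    {"offset": [24.2, -9.6, 0], "rot": [0, 0, 0], "gripper": 2.5}
  ]
}}

```text
time_s: 10.45
eef_pos: [581.9, -2.9, 200.9]
ee_rot: [0.0, 0.888, 0.46, -0.0]
force: [-0.0, 0.7, -0.9]
grip_width: 0.381
grip_force: 29.9
```

Call:
{"op": "step_arm", "data": {
  "plan": [
    {"offset": [0.08, 0, 1], "rot": [0, 0, 0], "gripper": 2.5},
    {"offset": [0.08, 0, 2], "rot": [0, 0, 0], "gripper": 2.5},
    {"offset": [0.08, 0, 3], "rot": [0, 0, 0], "gripper": 2.5},
    {"offset": [0.08, 0, 3.6], "rot": [0, 0, 0], "gripper": 2.5},
    {"offset": [0.08, 0, 3.9], "rot": [0, 0, 0], "gripper": 2.5},
    {"offset": [0.08, 0, 3.9], "rot": [0, 0, 0], "gripper": 2.5},
    {"offset": [0.08, 0, 3.9], "rot": [0, 0, 0], "gripper": 2.5},
    {"offset": [0.08, 0, 3.9], "rot": [0, 0, 0], "gripper": 2.5}
  ]
}}

```text
time_s: 11.25
eef_pos: [582.6, -1.5, 162.3]
ee_rot: [0.0, 0.887, 0.461, 0.0]
force: [0.8, -1.3, -0.5]
grip_width: 0.384
grip_force: 29.9
```

Run:
```python
from meas import *
from scipy.optimize import least_squares
w=cam("wrist");np.savez("w7.npz",**w);save(w,"w7.png");s=sense();print(s["eef_pos"],s["ee_rot"],s["grip_width"],s["grip_force"])
P,L=meas(w);Z=P[...,2]
for a,b,R in((101,106,17.5),(106,111,17.5),(84,89,16),(89,93,16),(93,97,16)):
    q=(Z>a)&(Z<b)&(L[...,0]>7)&(L[...,0]<21)&(abs(L[...,1])<13);X=L[q]
    if len(X)>10:print(a,b,len(X),least_squares(lambda p:np.hypot(X[:,0]-p[0],X[:,1]-p[1])-R,[0,0],loss="soft_l1").x.round(2))
q=(L[...,0]>10)&(L[...,0]<18)&(abs(L[...,1])<8)&(Z>70)&(Z<100);print("rim z",np.percentile(Z[q],[0.5,2,10]))
q=(L[...,0]<21)&(abs(L[...,1])<12)&(Z>110)&(Z<122);print("top z",np.median(Z[q]))
b=cam("side");a=cam("scene");np.savez("b2.npz",**b);np.savez("a2.npz",**a)
A=cv2.resize(a["color"][150:250,190:320],None,fx=4,fy=4);B=cv2.resize(b["color"][150:290,250:350],None,fx=4,fy=4)[:400]
im=np.zeros((560,800,3),np.uint8)
A=cv2.resize(a["color"][150:250,190:290],(400,400),interpolation=cv2.INTER_CUBIC);B=cv2.resize(b["color"][140:280,250:350],(400,560),interpolation=cv2.INTER_CUBIC)
im[:400,:400]=A;im[:,400:]=B;cv2.imwrite("pics/hold.png",im[:,:,::-1])
```

```text
[582.55982457  -1.46696197 162.27567629] [2.30705540e-04 8.87404085e-01 4.60992255e-01 2.78917985e-04] 0.3862664440420406 29.93792989936992
lip 2628 mean [21.8  0.1] z 35.5 p1 [ 12.9 -27.7] p99 [30.5 27.9]
ptr 651 mean [47.4  0.1] z 81.1 p1 [35.8 -3.8] p99 [55.9  3.9]
post 592 mean [69.7  0. ] z 105.0 p1 [65.  -4.4] p99 [74.2  4.4]
sample 1528 mean [0.9 0.8] z 28.1 p1 [-10.1 -17.2] p99 [ 9.9 18.7]
101 106 78 [0.03 0.64]
106 111 356 [0.15 0.58]
84 89 228 [0.75 1.06]
89 93 216 [0.72 0.95]
93 97 404 [-0.07  1.01]
rim z [81.68451494 82.21328302 84.17627283]
top z 115.17891469585928
```

View pics/hold.png

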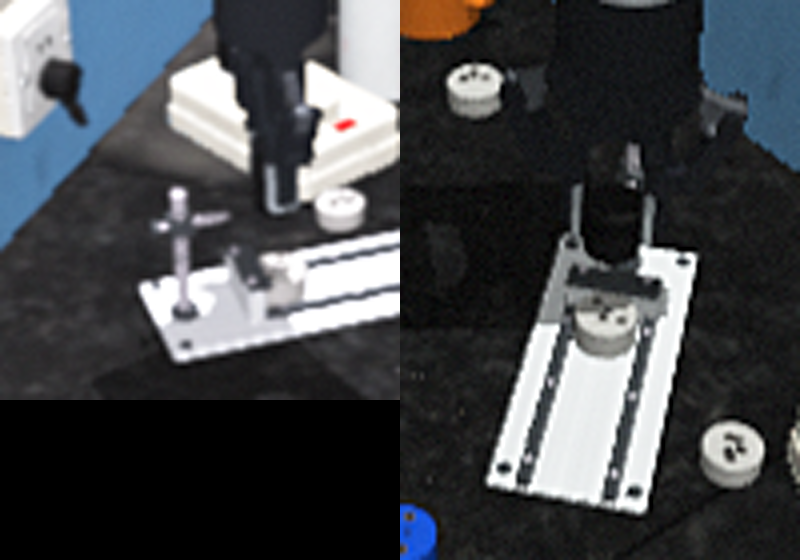

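The hold view shows the loupe upright over the sample, its axis at local (0.3, 0.8) against the sample's (-0.3, 0.75). The rim is at about 80.4 mm and the pointer at 80.1. The pointer, lip and post read as before, so I'm handing in.

```bash
python3 -c "
from rig import *
print(finish_job())"
```

```text
the job is handed in; nothing more can be done
None
```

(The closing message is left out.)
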